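# Pack the tea box away and swing the toaster oven open

### The job

The toaster oven's door cannot swing because the tall yellow tea box stands in its way. Stand the tea box upright in the free end of the cardboard carton, beside the two tins, so that all three stand on the carton's floor, and only then swing the oven door wide open, about square to the oven's front, and let go. Leave the butter dish, cruet, mug and spatula where they are.

Things in the scene. Friction and masses are not known exactly. Their poses are not given: they have to be found in the camera images.
- oven: Toaster oven, steel and dark grey, fixed: 280 deep (x) x 400 wide (y) x 225 mm high. Origin at the centre of its underside. Its front faces its own -x: a panel with two black knobs (42 mm wide, 16 mm proud, at 60 and 135 mm height) at the +y end, the door over the rest. The shut door's outer face lies 160 mm in front of the origin.
- oven_door (a joint): Door angle in rad: 0 shut, 1.57 square to the front, stop at 1.9. It starts shut or slightly ajar. It opens anticlockwise seen from above, about an upright hinge at the oven's -y end; it takes about 1 N at the handle and stays where it is left.
- door_hinge (a point): Point on the door's upright hinge line, 195 mm above the work surface, at (-140, -200) mm in the oven's x, y. The door panel runs 287 mm from here along this point's +y, is 20 mm thick and spans 20 to 220 mm height. Axes turn with the door; its outer face looks to -x.
- door_handle (a point): Grip point on the door's black upright bar handle (14 mm round, from 70 to 215 mm height, on two stubs at 85 and 150 mm). It is on the bar's axis, 195 mm high, 265 mm along the door from the hinge line and 45 mm out from the door's outer face (38 mm clear gap behind the bar). The bar's top is 10 mm below the oven's top. Axes turn with the door: -x out of its outer face, y along it, z up.
- tea_box_center (a point): Tall yellow tea box with a red band, loose, about 0.13 to 0.25 kg, rigid: 50 (its x) x 74 (its y) x 110 mm high (z). The point is its centre, 55 mm above its underside. It starts standing upright on the work surface within the door's swing.
- carton: Open cardboard carton, fixed: outside 198 (x) x 108 (y) x 50 mm high, walls and floor 4 mm thick, so inside 190 x 100 mm. Origin at the centre of its underside, on the work surface. The two tins stand towards its +x end; the free space is at its -x end: about 74 mm in x by 100 mm in y, centred about x = -58 mm, y = 0 in the carton's frame.
- big_tin_center (a point): Green tin standing in the carton at its +x end, loose, 0.15 kg: 60 (x) x 86 (y) x 58 mm high; the point is its centre, 29 mm above its underside.
- small_tin_center (a point): Blue tin standing in the carton about its middle, loose, 0.15 kg: 48 (x) x 86 (y) x 50 mm high; the point is its centre, 25 mm above its underside.
- butter_dish_center (a point): White and blue ceramic butter dish with its lid on (one piece), 170 x 105 x 93 mm high, loose bystander; the point is 40 mm above its underside.
- cruet_center (a point): Amber glass cruet with stopper and a glass handle to its +y, 72 mm across, 172 mm high, loose bystander; the point is on its axis, 80 mm above its underside.
- mug_center (a point): White mug, 76 mm across, 90 mm high, handle to its +y, loose bystander; the point is its centre.
- spatula_tip (a point): Black plastic spatula lying flat, 290 mm long, loose bystander; the point is at the tip of its blade, which lies to its own +x.
Not all that is in view belongs to the job. Of the things like the part that bears tea_box_center, leave any that is pink; of the rest the larger one is meant. Of the things shaped like the part that bears small_tin_center, the blue one is meant.

How it is judged:
On the way, in this order (a step that is already met when the one before it is completed fails the run):
1. the tea box stands upright in the carton with both tins still standing in it, all on its floor, before the door is opened (x of tea_box_center in the frame of carton between -0.096 and 0.096 m and y of tea_box_center in the frame of carton between -0.05 and 0.05 m and z of tea_box_center in the frame of carton below 0.066 m and angle between each of tea_box_center, big_tin_center, small_tin_center's own z axis and vertical below 0.15 rad and x of big_tin_center in the frame of carton between -0.096 and 0.096 m and y of big_tin_center in the frame of carton between -0.05 and 0.05 m and z of big_tin_center in the frame of carton below 0.041 m and x of small_tin_center in the frame of carton between -0.096 and 0.096 m and y of small_tin_center in the frame of carton between -0.05 and 0.05 m and z of small_tin_center in the frame of carton below 0.037 m and value of joint oven_door below 0.35 rad), for 0.2 s.
2. the oven door is swung wide open (past 1.15 rad) (value of joint oven_door above 1.15 rad), for 0.2 s.
At the end, for the whole second after the job is handed in: The oven door stands still, open by more than 1.15 rad (66 degrees); the tea box and both tins stand upright (within 0.15 rad) inside the carton, on its floor (centres no more than 7 to 8 mm above their resting height) (value of joint oven_door above 1.15 rad and velocity of joint oven_door between -0.05 and 0.05 rad/s and x of tea_box_center in the frame of carton between -0.096 and 0.096 m and y of tea_box_center in the frame of carton between -0.05 and 0.05 m and z of tea_box_center in the frame of carton below 0.066 m and angle between each of tea_box_center, big_tin_center, small_tin_center's own z axis and vertical below 0.15 rad and x of big_tin_center in the frame of carton between -0.096 and 0.096 m and y of big_tin_center in the frame of carton between -0.05 and 0.05 m and z of big_tin_center in the frame of carton below 0.041 m and x of small_tin_center in the frame of carton between -0.096 and 0.096 m and y of small_tin_center in the frame of carton between -0.05 and 0.05 m and z of small_tin_center in the frame of carton below 0.037 m); the robot touches nothing.
It fails at once if a bystander (butter dish, cruet, mug or spatula) is shifted by more than 40 mm (distance of any of butter_dish_center, cruet_center, mug_center, spatula_tip from where it was at the start of the episode above 0.04 m).
It also fails if it takes over 72 s, if anything falls off the work surface, if the arm or the gripper's body presses on something with over 40 N, if the wrist force passes 120 N, or if a joint passes its speed limit or range.

### The arm

A 7-joint arm with a two-finger parallel gripper is mounted at the origin on the work surface. World frame = base frame: x ahead of the robot, y to its left, z up, the work surface at z = 0. Lengths are in m, angles in rad, forces in N, time in s.
With the tool pointing down it reaches from about 0.4 to 0.85 m from the base axis. Payload 10.4 kg.
Tool frame: the origin (TCP) lies midway between the tips of the shut fingers; the grasp point (between the pads) lies 19 mm behind it; y points along the fingers, x is the direction in which the jaws open and shut, and the axes are right-handed (so a half turn about y gives the same grasp; the last joint's range is limited). The gripper opens to 87 mm and grips with 3 to 60 N. Pads are 19 mm wide; open, the fingers measure 117 mm over their backs; the gripper's body (75 mm by 190 mm) begins 51 mm behind the grasp point.
Start: joints at [1.095, 0.332, -0.065, 1.46, 0.022, 1.35, -0.088], TCP at [0.273, -0.562, 0.193] pointing down, gripper open.
Joint ranges: [-2.6, 2.6], [-0.5, 2.12], [-1.47, 1.34], [0.16, 2.42], [-1.27, 4.41], [0.06, 2.06], [-2.6, 2.6]. Speed limits (rad/s): [2.22, 2.22, 2.79, 2.79, 3.14, 3.14, 3.14].

### API

Orientations are given as a unit quaternion [x, y, z, w].
In Python, from bench import r gives the robot as it stands. The module is installed in compiled form; this text tells all that it offers.
- The arm moves only by the tool arm_command, never from a script. Its argument "deltas" is one flat list of numbers, 6 for each row, row after row: the shift along the tool's x, y, z in m, then the turn, a rotation vector about the tool's x, y, z in degrees. In form: [tx, ty, tz, ax, ay, az, tx, ty, tz, ax, ay, az, ...]. A call has 1 to 8 rows; each row is the pose to reach, as a shift and turn from the pose commanded when the call began, along the tool's axes at that moment; what a row does not reach only later rows make up. A row lasts 1/8 s, in which the tool goes at most 62.5 mm and 10.7 degrees, less where a joint would pass 70% of its speed; a pose out of reach is approached as far as the arm can. A call with a gripper value outside its range is refused whole. "hand" is the opening, from 0 (shut) to 1 (fully open), set as the call begins (left out, the last holds). The fingers move at their own pace and stop on an object; "grip_force" is the grip in N (left out, the last holds). Time passes only in rows, so rows that repeat a pose let the fingers close. It gives the time, the measured TCP pose, the force and the opening at its end, in the units of the state.
- r.read_state(): the state, without advancing time (a new reading comes with each control period).
- r.camera(name): name is "scene" or "top" or "wrist"; returns a dict with "image" (420x560x3 uint8, red, green, blue), "intrinsics" (3x3 intrinsics, pixels), "world_from_camera" (4x4, takes a point from camera to world coordinates); the wrist camera has in their place "hand_eye" (4x4, takes a point from camera to tool coordinates, whose origin is the TCP and whose axes are the tool frame's). Camera axes: x right, y down, z forward; pixel columns grow to the right and rows downward; lengths in m; the calibration is good to about 2 mm. A picture is of the moment at which its call begins: read the wrist's pose just before it. There is no depth.
- r.close_job(): hands the job in, once; it reports no verdict.
Trained networks look in a picture, given as the dict that the camera call returned (one of the last four; its "shot" number tells which), for a name from the list of things; names that differ only in an ending like _2 or _b are one class to them, and where a whole thing is asked for, a point or a joint stands for the part that bears it (a point fixed in the world has none). Each returns a list of dicts, best first, with "conf" (0 to 1); they miss things now and then, are a little off and sometimes report something else, mostly with a low value. They report only what shows in the picture. A call takes as long as a camera call. They do not tell look-alikes from the thing itself.
- r.boxes_of(picture, query): "centre" ([row, column] in pixels, amid what is visible of it).
- r.regions_of(picture, query): "region" (420x560 bool, what is visible of it) and "centre" ([row, column] in pixels, amid what is visible of it).
The state is a dict: "time": time; "joint_positions": joint angles; "joint_vel": joint speeds; "joint_torque": joint torques, N m; "ee_pos": TCP position; "eef_rot": TCP orientation; "ft_force": force on the tool from outside, world axes, zero at the start; "torque": the same for the moment, N m; "width": finger opening in m.
Only numpy, scipy, OpenCV 4.12 (cv2) and the standard library are available. Lean on these libraries where they do the work, as an engineer would, in place of code of your own. Each camera call takes 0.05 s, during which the arm holds its last target.

## Working session

There is one attempt and no reset: what is moved stays moved. The work goes in short steps, Python scripts to look and compute and a tool call to move; the robot and the scene stay as the last step left them, time stands still between calls to the robot, and variables do not carry over. Pictures are saved under pics/ and viewed, and the job is handed in when it is done.

Besides the shell and the picture viewer there is one more tool, called after "Emit:" as name(argument=value, ...), one argument or row to a line, values as JSON. arm_command: Moves the arm, as the interface text tells. Its arguments: {"type":"object","properties":{"deltas":{"type":"array","items":{"type":"number"}},"hand":{"type":"number"},"grip_force":{"type":"number"}},"required":["deltas"]}

```bash
mkdir -p pics
cat > h.py <<'E'
import numpy as np,cv2
from scipy.spatial.transform import Rotation as R
from bench import r
def save(p,n):
    cv2.imwrite('pics/'+n,cv2.cvtColor(p['image'],cv2.COLOR_RGB2BGR))
def wfc(p,s=None):
    if 'world_from_camera' in p: return np.array(p['world_from_camera'])
    T=np.eye(4);T[:3,:3]=R.from_quat(s['eef_rot']).as_matrix();T[:3,3]=s['ee_pos']
    return T@np.array(p['hand_eye'])
def ray(p,rc,z,s=None):
    T=wfc(p,s);K=np.array(p['intrinsics'])
    d=T[:3,:3]@np.linalg.solve(K,[rc[1],rc[0],1.]);o=T[:3,3]
    return o+d*(z-o[2])/d[2]
def proj(p,X,s=None):
    T=np.linalg.inv(wfc(p,s));c=T[:3,:3]@np.array(X)+T[:3,3];u=np.array(p['intrinsics'])@c
    return u[:2]/u[2]
E
python3 - <<'E'
from h import *
s=r.read_state();print(s['time'],s['ee_pos'],s['eef_rot'],s['width'],s['ft_force'])
print(R.from_quat(s['eef_rot']).as_matrix().round(3))
for n in('scene','top','wrist'):
    p=r.camera(n);save(p,n+'0.png');T=wfc(p,s);print(n,T.round(3).tolist(),np.array(p['intrinsics']).tolist())
    if n!='wrist':
        for q in('oven','door_handle','tea_box_center','carton','small_tin_center','big_tin_center','butter_dish_center','cruet_center','mug_center','spatula_tip'):
            print(q,[(np.round(d['centre']).tolist(),round(d['conf'],2)) for d in r.boxes_of(p,q)])
E
```

```text
0.0 [ 0.27321781 -0.56164911  0.1926695 ] [-0.5992507   0.37542394 -0.37455781  0.59971819] 0.08699524050649642 [-0.54532904 -0.17317118  0.08916616]
[[ 0.438 -0.001  0.899]
 [-0.899  0.001  0.438]
 [-0.001 -1.    -0.   ]]
scene [[-0.041, 0.847, -0.531, 1.302], [0.999, 0.028, -0.033, 0.019], [-0.014, -0.532, -0.847, 1.319], [0.0, 0.0, 0.0, 1.0]] [[449.2465001930165, 0.0, 276.01955410681796], [0.0, 449.2465001930165, 214.6311654067939], [0.0, 0.0, 1.0]]
oven [([199.0, 430.0], 0.87), ([204.0, 378.0], 0.41)]
door_handle [([204.0, 379.0], 0.57)]
tea_box_center [([232.0, 329.0], 0.96), ([283.0, 334.0], 0.88), ([283.0, 296.0], 0.71)]
carton [([199.0, 218.0], 0.88)]
small_tin_center [([208.0, 218.0], 0.71), ([202.0, 268.0], 0.66)]
big_tin_center [([220.0, 222.0], 0.6)]
butter_dish_center [([224.0, 138.0], 0.71), ([202.0, 378.0], 0.66)]
cruet_center [([283.0, 191.0], 0.97)]
mug_center [([283.0, 245.0], 0.69)]
spatula_tip [([186.0, 141.0], 0.77)]
top [[0.003, -0.986, 0.165, 0.338], [-1.0, -0.004, -0.006, -0.042], [0.007, -0.165, -0.986, 1.654], [0.0, 0.0, 0.0, 1.0]] [[476.6316714661876, 0.0, 
[... 233 characters left out ...]
85), ([163.0, 222.0], 0.57), ([225.0, 409.0], 0.34)]
carton [([254.0, 337.0], 0.84), ([242.0, 119.0], 0.72)]
small_tin_center [([240.0, 334.0], 0.73), ([257.0, 284.0], 0.69)]
big_tin_center [([224.0, 329.0], 0.84), ([210.0, 223.0], 0.36)]
butter_dish_center [([226.0, 407.0], 0.65)]
cruet_center [([166.0, 348.0], 0.89)]
mug_center [([159.0, 296.0], 0.76)]
spatula_tip [([274.0, 416.0], 0.97), ([213.0, 224.0], 0.45), ([228.0, 174.0], 0.25), ([225.0, 329.0], 0.25)]
wrist [[0.438, -0.866, -0.241, 0.34], [-0.899, -0.422, -0.116, -0.529], [-0.001, 0.268, -0.963, 0.383], [0.0, 0.0, 0.0, 1.0]] [[372.1285407211456, 0.0, 283.8178583699349], [0.0, 372.1285407211456, 208.35568067569574], [0.0, 0.0, 1.0]]
```

View pics/scene0.png

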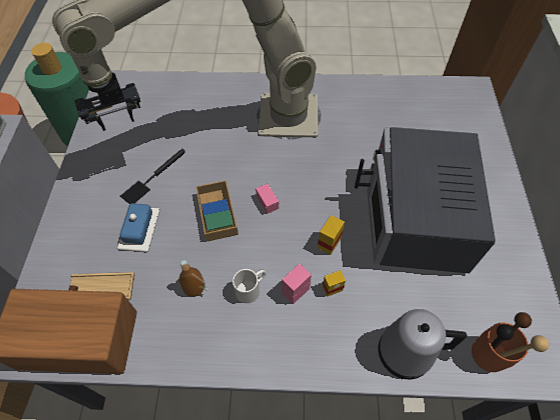

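View pics/top0.png

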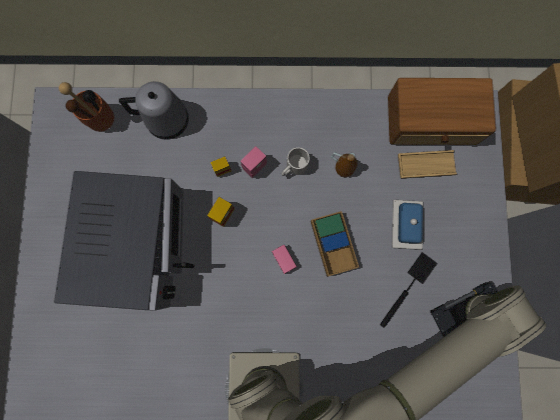

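The scene picture shows the larger yellow box at about (col 331, row 234) in front of the oven. The carton is at (216, 210) with green and blue tins, its free end towards the robot. The oven door faces -y and is slightly ajar. Next I'll take zoomed crops to measure.

Run:
```python
from h import *
im=cv2.imread('pics/top0.png')
a=cv2.resize(im[180:320,40:240],None,fx=4,fy=4,interpolation=cv2.INTER_CUBIC);cv2.imwrite('pics/c1.png',a)
a=cv2.resize(im[200:290,260:370],None,fx=6,fy=6,interpolation=cv2.INTER_CUBIC);cv2.imwrite('pics/c2.png',a)
im=cv2.imread('pics/scene0.png')
a=cv2.resize(im[120:280,310:500],None,fx=3.5,fy=3.5,interpolation=cv2.INTER_CUBIC);cv2.imwrite('pics/c3.png',a)
p=r.camera('top')
d=[(x['centre'],x['conf'],x['region'].sum()) for x in r.regions_of(p,'tea_box_center')];print(d)
# top-face yellow segmentation
for n in('top','scene'):
    p=r.camera(n)
    hsv=cv2.cvtColor(p['image'],cv2.COLOR_RGB2HSV)
    for nm,lo,hi in(('yel',(18,120,120),(32,255,255)),('blue',(100,120,50),(125,255,255)),('green',(60,60,30),(90,255,255))):
        m=cv2.inRange(hsv,lo,hi)
        k,l,st,c=cv2.connectedComponentsWithStats(m)
        for i in range(1,k):
            if st[i,4]>60:
                rect=cv2.minAreaRect(np.argwhere(l==i)[:,::-1].astype(np.float32));print(n,nm,c[i].round(1),st[i,4],cv2.boxPoints(rect).round(1).tolist())
```

```text
[([211.3, 223.5], 0.81, np.int64(500)), ([164.0, 222.5], 0.75, np.int64(234)), ([164.4, 252.8], 0.72, np.int64(523))]
top yel [219.3 163.5] 163 [[210.10000610351562, 161.8000030517578], [224.8000030517578, 155.89999389648438], [228.60000610351562, 165.39999389648438], [213.89999389648438, 171.1999969482422]]
top yel [219.  209.3] 318 [[207.10000610351562, 215.10000610351562], [218.39999389648438, 196.3000030517578], [230.8000030517578, 203.6999969482422], [219.5, 222.5]]
top blue [409.8 222.6] 679 [[399.0, 203.0], [421.0, 203.0], [421.0, 242.0], [399.0, 242.0]]
top blue [334.8 241.2] 359 [[320.29998779296875, 238.10000610351562], [345.0, 230.8000030517578], [349.0, 244.39999389648438], [324.29998779296875, 251.6999969482422]]
top green [329.7 225. ] 440 [[314.8999938964844, 220.1999969482422], [339.5, 213.1999969482422], [344.29998779296875, 230.10000610351562], [319.70001220703125, 237.10000610351562]]
scene yel [41.3 48.9] 200 [[32.0, 43.0], [51.0, 43.0], [51.0, 55.0], [32.0, 55.0]]
scene yel [332.1 226.6] 326 [[319.70001220703125, 231.1999969482422], [331.1000061035156, 212.899993
[... 448 characters left out ...]
422]]
scene blue [127.5 218.8] 64 [[118.9000015258789, 237.3000030517578], [129.6999969482422, 204.89999389648438], [140.1999969482422, 208.39999389648438], [129.39999389648438, 240.8000030517578]]
scene blue [145.7 221.9] 64 [[137.0, 205.0], [150.60000610351562, 204.3000030517578], [152.6999969482422, 242.39999389648438], [139.0, 243.10000610351562]]
scene green [58.3 93.4] 2967 [[18.700000762939453, 69.0999984741211], [63.099998474121094, 42.70000076293945], [109.0999984741211, 120.0], [64.69999694824219, 146.39999389648438]]
scene green [218.1 219.7] 412 [[203.6999969482422, 214.6999969482422], [229.6999969482422, 209.5], [232.8000030517578, 224.8000030517578], [206.8000030517578, 230.0]]
```

View pics/c1.png

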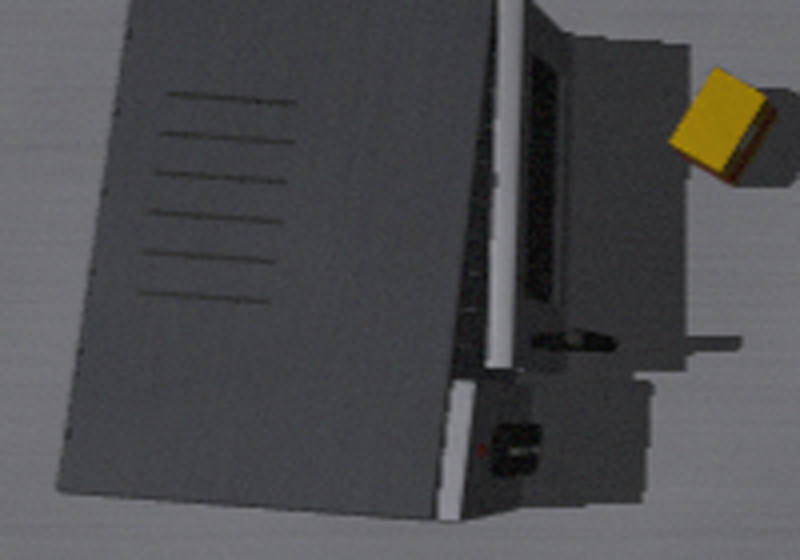

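View pics/c2.png

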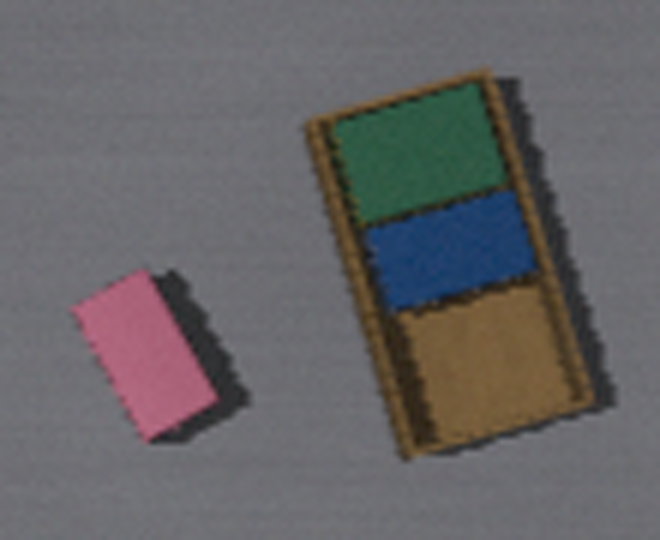

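View pics/c3.png

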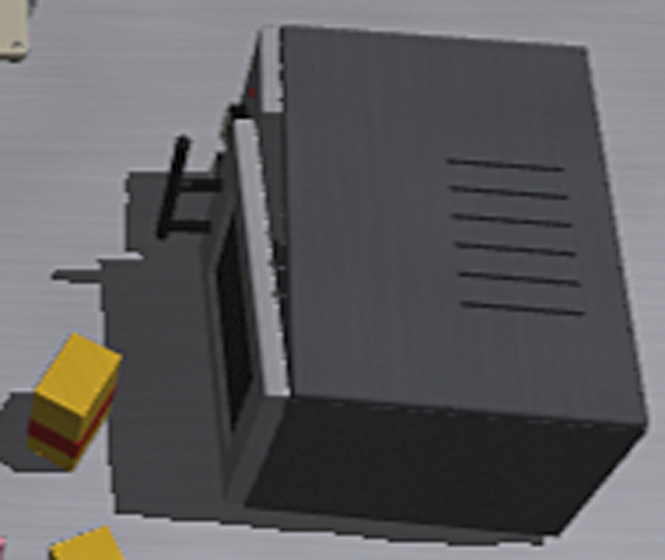

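Run:
```python
from h import *
im=cv2.imread('pics/top0.png')
cv2.imwrite('pics/c4.png',cv2.resize(im[160:240,130:250],None,fx=6,fy=6,interpolation=cv2.INTER_CUBIC))
p=r.camera('top');q=r.camera('scene')
def f(p,pts,sc,off,z):
    o=[]
    for x,y in pts:
        o.append(ray(p,(off[1]+(y+.5)/sc-.5,off[0]+(x+.5)/sc-.5),z))
    return np.array(o)
def show(nm,o):
    print(nm,o.round(4)[:,:2].tolist(),'c',o.mean(0).round(4),'L',[ (round(float(np.linalg.norm(o[(i+1)%len(o)]-o[i])),4),round(float(np.degrees(np.arctan2(*(o[(i+1)%len(o)]-o[i])[1::-1]))),1)) for i in range(len(o))])
show('tea top',f(p,[(718,68),(770,100),(722,172),(668,143)],4,(40,180),.11))
show('tea scene',f(q,[(75,333),(122,355),(80,418),(34,394)],3.5,(310,120),.11))
show('carton',f(p,[(485,68),(305,125),(405,460),(595,402)],6,(260,200),.05))
show('green',f(p,[(485,82),(330,125),(360,224),(508,184)],6,(260,200),.058))
show('blue',f(p,[(520,190),(367,230),(392,310),(540,270)],6,(260,200),.05))
show('oven near end',f(p,[(62,490),(462,519)],4,(40,180),.225))
show('oven scene top',f(q,[(282,27),(585,47),(648,425),(290,398)],3.5,(310,120),.225))
show('panel front scene',f(q,[(262,27),],3.5,(310,120),.225))
show('door top scene',f(q,[(235,120),(258,118),(290,395),(266,392)],3.5,(310,120),.22))
show('door top top',f(p,[(487,367),(512,367),(522,0),(500,0)],4,(40,180),.22))
show('handle scene',f(q,[(183,140)],3.5,(310,120),.215))
show('handle top',f(p,[(610,342)],4,(40,180),.215))
```

```text
tea top [[0.6214, 0.1492], [0.5948, 0.106], [0.5352, 0.1439], [0.5589, 0.1886]] c [0.5775 0.1469 0.11  ] L [(0.0508, -121.5), (0.0707, 147.5), (0.0506, 62.0), (0.0738, -32.2)]
tea scene [[0.5391, 0.1455], [0.561, 0.187], [0.6269, 0.1478], [0.604, 0.1078]] c [0.5828 0.147  0.11  ] L [(0.047, 62.1), (0.0767, -30.8), (0.0461, -119.8), (0.0751, 149.9)]
carton [[0.5844, -0.2575], [0.5514, -0.155], [0.3641, -0.209], [0.3963, -0.3154]] c [ 0.474  -0.2342  0.05  ] L [(0.1077, 107.8), (0.195, -163.9), (0.1112, -73.1), (0.1968, 17.1)]
green [[0.5752, -0.2563], [0.5504, -0.1685], [0.4946, -0.1848], [0.5173, -0.2682]] c [ 0.5344 -0.2194  0.058 ] L [(0.0912, 105.8), (0.0582, -163.7), (0.0864, -74.7), (0.059, 11.6)]
blue [[0.5149, -0.276], [0.492, -0.1894], [0.4471, -0.2029], [0.4698, -0.2863]] c [ 0.4809 -0.2387  0.05  ] L [(0.0896, 104.8), (0.0468, -163.3), (0.0865, -74.8), (0.0463, 12.9)]
oven near end [[0.2841, 0.6079], [0.264, 0.3143]] c [0.274  0.4611 0.225 ] L [(0.2943, -93.9), (0.2943, 86.1)]
oven scene top [[0.2687, 0.3336], [0.2855, 0.6085], [0.6824, 0.5807], [0.6673, 0.3029]] c [0.476  0.4565 0.225 ] L [(0.2754, 86.5), (0.3978, -4.0), (0.2782, -93.1), (0.3998, 175.6)]
panel front scene [[0.2692, 0.3151]] c [0.2692 0.3151 0.225 ] L [(0.0, 0.0)]
door top scene [[0.3777, 0.2826], [0.3748, 0.3034], [0.6616, 0.3045], [0.6595, 0.2856]] c [0.5184 0.294  0.22  ] L [(0.021, 98.1), (0.2868, 0.2), (0.019, -96.5), (0.2817, -179.4)]
door top top [[0.3743, 0.302], [0.3744, 0.2834], [0.6537, 0.2873], [0.6537, 0.3042]] c [0.514  0.2942 0.22  ] L [(0.0186, -89.8), (0.2794, 0.8), (0.0169, 90.2), (0.2793, -179.6)]
handle scene [[0.3981, 0.2357]] c [0.3981 0.2357 0.215 ] L [(0.0, 0.0)]
handle top [[0.3933, 0.2121]] c [0.3933 0.2121 0.215 ] L [(0.0, 0.0)]
```

View pics/c4.png

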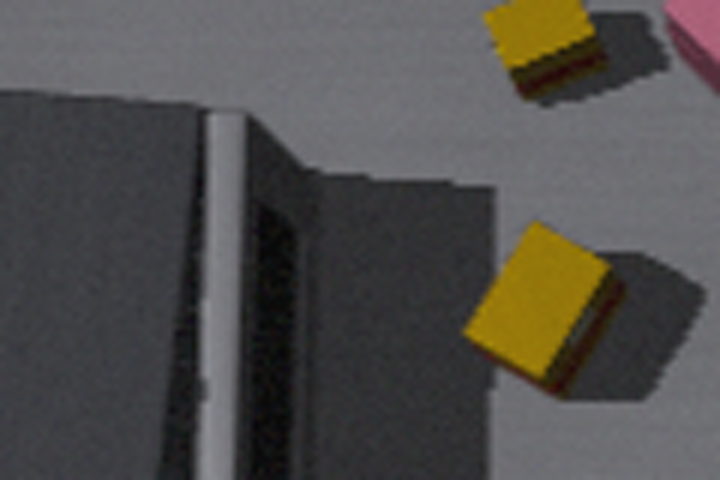

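```bash
cat >> h.py <<'E'
def plan(wps,nrows,ref=None):
    """wps: list of (x,y,z,yaw_deg of tool x). nrows per segment. print rows in calls of 8. starts from current pose"""
    s=r.read_state();M=R.from_quat(s['eef_rot']).as_matrix()
    p0=np.array(s['ee_pos']);y0=np.degrees(np.arctan2(M[1,0],M[0,0]))
    seq=[];a=np.r_[p0,y0]
    for w,n in zip(wps,nrows):
        w=np.array(w,float)
        for i in range(1,n+1): seq.append(a+(w-a)*i/n)
        a=w
    base=np.r_[p0,y0]
    for k in range(0,len(seq),8):
        c,sn=np.cos(np.radians(base[3])),np.sin(np.radians(base[3]))
        X=np.array([c,sn,0]);Y=np.array([0,0,-1.]);Z=np.cross(X,Y)
        out=[]
        for q in seq[k:k+8]:
            d=q[:3]-base[:3]
            out+=[round(float(d@X),3),round(float(d@Y),3),round(float(d@Z),3),0,round(float(-(q[3]-base[3])),1),0]
        print('call',k//8,out)
        base=seq[min(k+7,len(seq)-1)]
def st():
    s=r.read_state();M=R.from_quat(s['eef_rot']).as_matrix()
    print('t',round(s['time'],2),'p',np.round(s['ee_pos'],4),'yaw',round(float(np.degrees(np.arctan2(M[1,0],M[0,0]))),2),'down',M[:,1].round(3),'w',round(s['width'],4),'F',np.round(s['ft_force'],1),'q',np.round(s['joint_positions'],2));return s
E
python3 - <<'E'
from h import *
p=r.camera('top')
for n,rc,z in(('cruet',(166,346),.09),('mug',(159,298),.045),('smallyel',(163.5,219.3),.07),('pinkbig',(163,254),.06),('pinktin',(260,285),.05),('butter',(223,410),.05),('kettle',(107,160),.1)):
    print(n,ray(p,rc,z).round(3))
st()
plan([(0.58,0.147,0.28,59.5)],[20])
E
```

```text
cruet [ 0.732 -0.274  0.09 ]
mug [ 0.767 -0.114  0.045]
smallyel [0.744 0.156 0.07 ]
pinkbig [0.749 0.038 0.06 ]
pinktin [ 0.417 -0.069  0.05 ]
butter [ 0.544 -0.493  0.05 ]
kettle [0.934 0.36  0.1  ]
t 1.5 p [ 0.2735 -0.562   0.1935] yaw -64.06 down [ 0. -0. -1.] w 0.0872 F [ 0.1 -0.2  0.5] q [ 1.1   0.33 -0.06  1.46  0.02  1.35 -0.09]
call 0 [-0.025, -0.004, 0.029, 0, -6.2, 0, -0.05, -0.009, 0.059, 0, -12.4, 0, -0.076, -0.013, 0.088, 0, -18.5, 0, -0.101, -0.017, 0.117, 0, -24.7, 0, -0.126, -0.022, 0.146, 0, -30.9, 0, -0.151, -0.026, 0.176, 0, -37.1, 0, -0.176, -0.03, 0.205, 0, -43.2, 0, -0.201, -0.035, 0.234, 0, -49.4, 0]
call 1 [0.006, -0.004, 0.038, 0, -6.2, 0, 0.012, -0.009, 0.076, 0, -12.4, 0, 0.018, -0.013, 0.115, 0, -18.5, 0, 0.023, -0.017, 0.153, 0, -24.7, 0, 0.029, -0.022, 0.191, 0, -30.9, 0, 0.035, -0.026, 0.229, 0, -37.1, 0, 0.041, -0.03, 0.267, 0, -43.2, 0, 0.047, -0.035, 0.305, 0, -49.4, 0]
call 2 [0.033, -0.004, 0.02, 0, -6.2, 0, 0.066, -0.009, 0.041, 0, -12.4, 0, 0.098, -0.013, 0.061, 0, -18.5, 0, 0.131, -0.017, 0.081, 0, -24.7, 0]
```

Emit:
arm_command(
  deltas=[-0.025, -0.004, 0.029, 0, -6.2, 0, -0.05, -0.009, 0.059, 0, -12.4, 0, -0.076, -0.013, 0.088, 0, -18.5, 0, -0.101, -0.017, 0.117, 0, -24.7, 0, -0.126, -0.022, 0.146, 0, -30.9, 0, -0.151, -0.026, 0.176, 0, -37.1, 0, -0.176, -0.03, 0.205, 0, -43.2, 0, -0.201, -0.035, 0.234, 0, -49.4, 0],
  hand=1,
)

```text
time: 2.5
ee_pos: [0.3965, -0.2773, 0.2287]
eef_rot: [0.702, -0.088, 0.088, -0.701]
ft_force: [-0.2, 0.6, -0.4]
width: 0.0869
```

Emit:
arm_command(
  deltas=[0.006, -0.004, 0.038, 0, -6.2, 0, 0.012, -0.009, 0.076, 0, -12.4, 0, 0.018, -0.013, 0.115, 0, -18.5, 0, 0.023, -0.017, 0.153, 0, -24.7, 0, 0.029, -0.022, 0.191, 0, -30.9, 0, 0.035, -0.026, 0.229, 0, -37.1, 0, 0.041, -0.03, 0.267, 0, -43.2, 0, 0.047, -0.035, 0.305, 0, -49.4, 0],
)

```text
time: 3.5
ee_pos: [0.5188, 0.006, 0.2637]
eef_rot: [0.674, 0.213, -0.213, -0.674]
ft_force: [0.3, -0.3, -0.5]
width: 0.0872
```

Emit:
arm_command(
  deltas=[0.033, -0.004, 0.02, 0, -6.2, 0, 0.066, -0.009, 0.041, 0, -12.4, 0, 0.098, -0.013, 0.061, 0, -18.5, 0, 0.131, -0.017, 0.081, 0, -24.7, 0, 0.131, -0.017, 0.081, 0, -24.7, 0, 0.131, -0.017, 0.081, 0, -24.7, 0],
)

```text
time: 4.25
ee_pos: [0.5799, 0.1453, 0.2803]
eef_rot: [0.614, 0.35, -0.351, -0.614]
ft_force: [-0.1, -0.3, 0.1]
width: 0.0873
```

Run:
```python
from h import *
s=st();p=r.camera('wrist');save(p,'w1.png')
for z,w,h,c,th in((.11,.05,.074,(.58,.147),59.5),):
    pts=[]
    for a,b in((1,1),(1,-1),(-1,-1),(-1,1)):
        t=np.radians(th);x=c[0]+a*w/2*np.cos(t)-b*h/2*np.sin(t);y=c[1]+a*w/2*np.sin(t)+b*h/2*np.cos(t)
        pts.append(proj(p,(x,y,z),s))
im=cv2.cvtColor(p['image'],cv2.COLOR_RGB2BGR)
cv2.polylines(im,[np.array(pts).round().astype(int)],True,(255,0,255),1);cv2.imwrite('pics/w1o.png',im)
print(np.array(pts).round(1).tolist())
print([(np.round(d['centre']).tolist(),round(d['conf'],2)) for d in r.boxes_of(p,'tea_box_center')])
```

```text
t 4.25 p [0.5799 0.1453 0.2803] yaw 59.42 down [-0. -0. -1.] w 0.0873 F [-0.1 -0.3  0.1] q [ 0.28  0.34 -0.79  1.36  0.24  1.54  0.55]
[[310.5, 143.3], [309.2, 217.2], [259.8, 217.3], [258.4, 143.4]]
[([266.0, 354.0], 0.8), ([174.0, 283.0], 0.68), ([337.0, 286.0], 0.67)]
```

View pics/w1o.png

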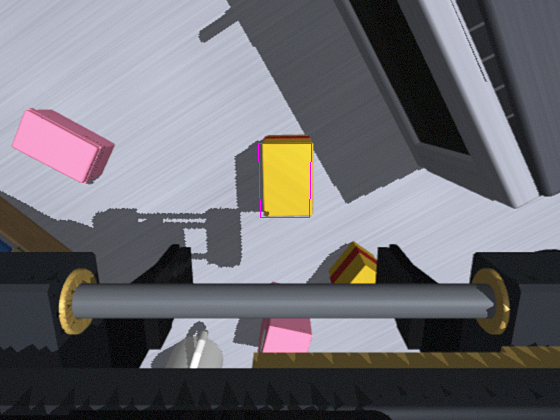

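The wrist picture shows the larger yellow box at cols 262–312, rows 143–217. The predicted outline matches within 2 px, so I'll descend and grip.

Run:
```python
from h import *
plan([(0.5805,0.148,0.12,59.5),(0.5805,0.148,0.066,59.5)],[5,3])
```

```text
call 0 [0.001, 0.032, 0.0, 0, -0.0, 0, 0.001, 0.064, 0.001, 0, -0.1, 0, 0.002, 0.096, 0.001, 0, -0.1, 0, 0.003, 0.128, 0.001, 0, -0.1, 0, 0.003, 0.16, 0.001, 0, -0.2, 0, 0.003, 0.178, 0.001, 0, -0.2, 0, 0.003, 0.196, 0.001, 0, -0.2, 0, 0.003, 0.214, 0.001, 0, -0.2, 0]
```

Emit:
arm_command(
  deltas=[0.001, 0.032, 0.0, 0, 0, 0, 0.002, 0.064, 0.001, 0, 0, 0, 0.003, 0.096, 0.001, 0, 0, 0, 0.003, 0.128, 0.001, 0, 0, 0, 0.003, 0.16, 0.001, 0, 0, 0, 0.003, 0.178, 0.001, 0, 0, 0, 0.003, 0.196, 0.001, 0, 0, 0, 0.003, 0.214, 0.001, 0, 0, 0],
)

```text
time: 5.35
ee_pos: [0.5812, 0.1485, 0.0661]
eef_rot: [0.614, 0.351, -0.35, -0.614]
ft_force: [-0.5, -0.6, -0.4]
width: 0.0872
```

Emit:
arm_command(
  deltas=[0, 0, 0, 0, 0, 0, 0, 0, 0, 0, 0, 0, 0, 0, 0, 0, 0, 0, 0, 0, 0, 0, 0, 0, 0, 0, 0, 0, 0, 0, 0, 0, 0, 0, 0, 0],
  hand=0,
  grip_force=25,
)

```text
time: 6.1
ee_pos: [0.581, 0.1486, 0.0668]
eef_rot: [0.614, 0.351, -0.35, -0.614]
ft_force: [0.6, 0.6, 2.6]
width: 0.0497
```

Run:
```python
from h import *
plan([(0.581,0.1486,0.2,59.5),(0.4194,-0.2507,0.2,16.8)],[4,12])
```

```text
call 0 [-0.0, -0.033, -0.0, 0, -0.0, 0, -0.0, -0.067, -0.0, 0, -0.0, 0, -0.0, -0.1, -0.0, 0, -0.0, 0, -0.0, -0.133, -0.0, 0, -0.1, 0, -0.036, -0.133, -0.005, 0, 3.5, 0, -0.071, -0.133, -0.011, 0, 7.1, 0, -0.107, -0.133, -0.016, 0, 10.6, 0, -0.142, -0.133, -0.021, 0, 14.2, 0]
call 1 [-0.033, 0.0, -0.014, 0, 3.6, 0, -0.066, 0.0, -0.028, 0, 7.1, 0, -0.099, 0.0, -0.042, 0, 10.7, 0, -0.132, 0.0, -0.055, 0, 14.2, 0, -0.166, 0.0, -0.069, 0, 17.8, 0, -0.199, 0.0, -0.083, 0, 21.4, 0, -0.232, 0.0, -0.097, 0, 24.9, 0, -0.265, 0.0, -0.111, 0, 28.5, 0]
```

Emit:
arm_command(
  deltas=[0, -0.033, 0, 0, 0, 0, 0, -0.067, 0, 0, 0, 0, 0, -0.1, 0, 0, 0, 0, 0, -0.133, 0, 0, 0, 0, -0.036, -0.133, -0.005, 0, 3.5, 0, -0.071, -0.133, -0.011, 0, 7.1, 0, -0.107, -0.133, -0.016, 0, 10.6, 0, -0.142, -0.133, -0.021, 0, 14.2, 0],
)

```text
time: 7.1
ee_pos: [0.5258, 0.0145, 0.1991]
eef_rot: [-0.653, -0.271, 0.271, 0.653]
ft_force: [0.4, -0.8, -0.9]
width: 0.0498
```

Emit:
arm_command(
  deltas=[-0.033, 0.0, -0.014, 0, 3.6, 0, -0.066, 0.0, -0.028, 0, 7.1, 0, -0.099, 0.0, -0.042, 0, 10.7, 0, -0.132, 0.0, -0.055, 0, 14.2, 0, -0.166, 0.0, -0.069, 0, 17.8, 0, -0.199, 0.0, -0.083, 0, 21.4, 0, -0.232, 0.0, -0.097, 0, 24.9, 0, -0.265, 0.0, -0.111, 0, 28.5, 0],
)

```text
time: 8.1
ee_pos: [0.4181, -0.2518, 0.1993]
eef_rot: [-0.7, -0.102, 0.102, 0.7]
ft_force: [0.1, -0.4, -1.7]
width: 0.0502
```

Emit:
arm_command(
  deltas=[0, 0, 0, 0, 0, 0, 0, 0, 0, 0, 0, 0],
)

```text
time: 8.35
ee_pos: [0.4189, -0.2505, 0.1993]
eef_rot: [-0.699, -0.103, 0.103, 0.7]
ft_force: [0.0, 1.1, -1.7]
width: 0.0496
```

Run:
```python
from h import *
s=st();p=r.camera('wrist')
im=cv2.cvtColor(p['image'],cv2.COLOR_RGB2BGR)
def rect(c,w,h,th,z,col):
    t=np.radians(th);pts=[]
    for a,b in((1,1),(1,-1),(-1,-1),(-1,1)):
        pts.append(proj(p,(c[0]+a*w/2*np.cos(t)-b*h/2*np.sin(t),c[1]+a*w/2*np.sin(t)+b*h/2*np.cos(t),z),s))
    cv2.polylines(im,[np.array(pts).round().astype(int)],True,col,1)
rect((.474,-.2342),.198,.108,16.8,.05,(255,0,255))
rect((.474,-.2342),.190,.1,16.8,.05,(255,0,255))
rect(s['ee_pos'],.05,.074,16.8,.245-.01,(0,255,0))
rect((.4809,-.2387),.048,.086,16.8,.054,(255,255,0))
cv2.imwrite('pics/w2o.png',im)
q=r.camera('scene');save(q,'s2.png')
```

```text
t 8.35 p [ 0.4189 -0.2505  0.1993] yaw 16.75 down [-0.  0. -1.] w 0.0496 F [ 0.   1.1 -1.7] q [ 0.88  0.05 -0.45  1.78  0.02  1.31  0.72]
```

View pics/w2o.png

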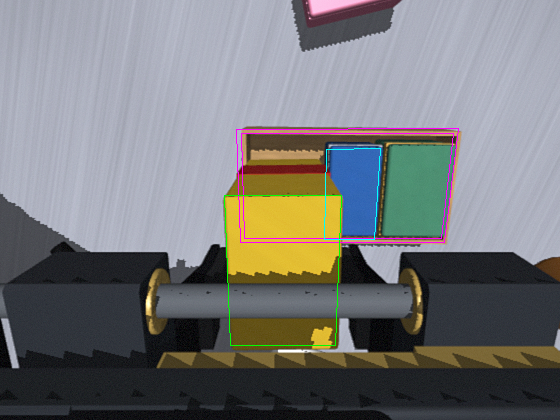

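View pics/s2.png

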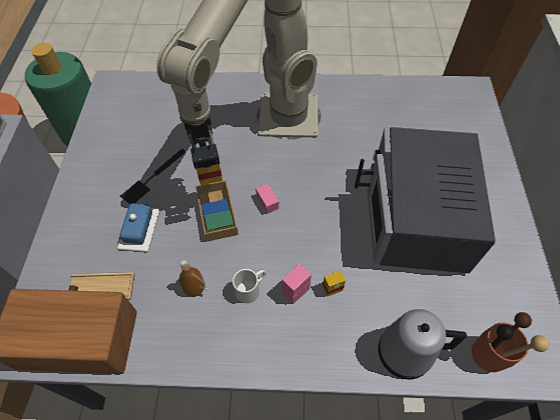

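Run:
```python
from h import *
s=st();p=r.camera('wrist');save(p,'w3.png')
im=cv2.cvtColor(p['image'],cv2.COLOR_RGB2BGR)
cv2.imwrite('pics/w3z.png',cv2.resize(im[110:260,220:480],None,fx=3,fy=3,interpolation=cv2.INTER_CUBIC))
```

```text
t 8.45 p [ 0.4193 -0.2499  0.1994] yaw 16.83 down [ 0.  0. -1.] w 0.0493 F [ 1.   0.6 -2.8] q [ 0.88  0.05 -0.45  1.78  0.02  1.31  0.72]
```

View pics/w3z.png

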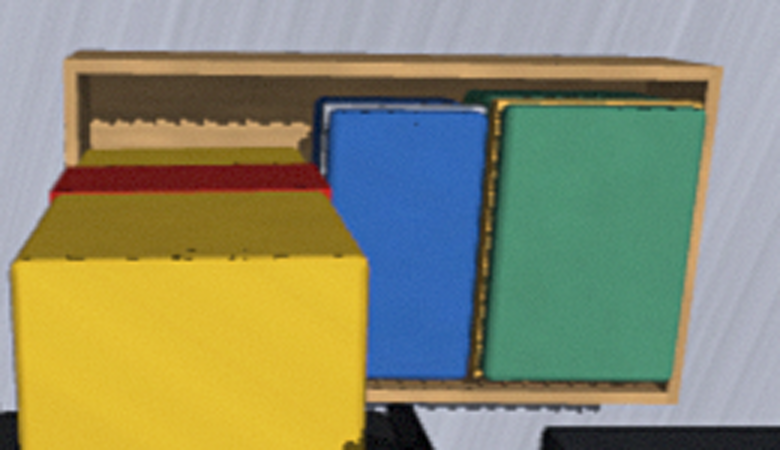

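Run:
```python
from h import *
s=st();p=r.camera('wrist')
o=np.array([.474,-.2342,0]);t=np.radians(16.8)
A=np.array([[np.cos(t),np.sin(t),0],[-np.sin(t),np.cos(t),0],[0,0,1]])
for n,(x,y),z in(('TL',(65,54),.05),('TR',(721,67),.05),('BR',(680,403),.05),('blueL',(329,108),.054),('blueR',(487,110),.054),('blueBR',(472,380),.054),('gR',(705,105),.062),('gBL',(485,380),.062)):
    w=ray(p,(110+(y+.5)/3-.5,220+(x+.5)/3-.5),z,s);print(n,w.round(4),(A@(w-o)).round(4))
w=[ray(p,(110+(y+.5)/3-.5,220+(x+.5)/3-.5),.243,s) for x,y in((12,262),(368,262))];print([(A@(a-s['ee_pos'])).round(4) for a in w])
```

```text
t 8.5 p [ 0.4193 -0.2499  0.1994] yaw 16.84 down [ 0.  0. -1.] w 0.0496 F [-0.2  0.2 -2.2] q [ 0.88  0.05 -0.45  1.78  0.02  1.31  0.72]
TL [ 0.3679 -0.2087  0.05  ] [-0.0942  0.0551  0.05  ]
TR [ 0.5564 -0.1556  0.05  ] [0.1016 0.0515 0.05  ]
BR [ 0.5876 -0.2579  0.05  ] [ 0.1019 -0.0555  0.05  ]
blueL [ 0.4476 -0.2008  0.054 ] [-0.0156  0.0396  0.054 ]
blueR [ 0.4929 -0.1877  0.054 ] [0.0315 0.0391 0.054 ]
blueBR [ 0.5188 -0.269   0.054 ] [ 0.0329 -0.0462  0.054 ]
gR [ 0.5508 -0.1677  0.062 ] [0.0927 0.0414 0.062 ]
gBL [ 0.5198 -0.2656  0.062 ] [ 0.0348 -0.0433  0.062 ]
[array([-0.0237,  0.038 ,  0.0436]), array([0.0243, 0.038 , 0.0436])]
```

Emit:
arm_command(
  deltas=[0.003, 0, -0.002, 0, 0.5, 0, 0.003, 0.025, -0.002, 0, 0.5, 0, 0.003, 0.05, -0.002, 0, 0.5, 0, 0.003, 0.075, -0.002, 0, 0.5, 0, 0.003, 0.09, -0.002, 0, 0.5, 0, 0.003, 0.105, -0.002, 0, 0.5, 0, 0.003, 0.118, -0.002, 0, 0.5, 0, 0.003, 0.126, -0.002, 0, 0.5, 0],
)

```text
time: 9.55
ee_pos: [0.4223, -0.2518, 0.0728]
eef_rot: [-0.7, -0.1, 0.1, 0.7]
ft_force: [-0.6, -0.6, -1.8]
width: 0.0497
```

Emit:
arm_command(
  deltas=[0, 0, 0, 0, 0, 0, 0, 0, 0, 0, 0, 0],
)

```text
time: 9.8
ee_pos: [0.4227, -0.252, 0.074]
eef_rot: [0.7, 0.1, -0.1, -0.7]
ft_force: [0.2, 0.2, -1.8]
width: 0.05
```

Run:
```python
from h import *
s=st();p=r.camera('wrist');save(p,'w4.png')
p=r.camera('scene')
im=cv2.cvtColor(p['image'],cv2.COLOR_RGB2BGR)
cv2.imwrite('pics/s4z.png',cv2.resize(im[110:260,150:300],None,fx=4,fy=4,interpolation=cv2.INTER_CUBIC))
```

```text
t 9.8 p [ 0.4227 -0.252   0.074 ] yaw 16.24 down [ 0.001 -0.001 -1.   ] w 0.05 F [ 0.2  0.2 -1.8] q [ 0.86  0.18 -0.45  1.93  0.09  1.05  0.66]
```

View pics/w4.png

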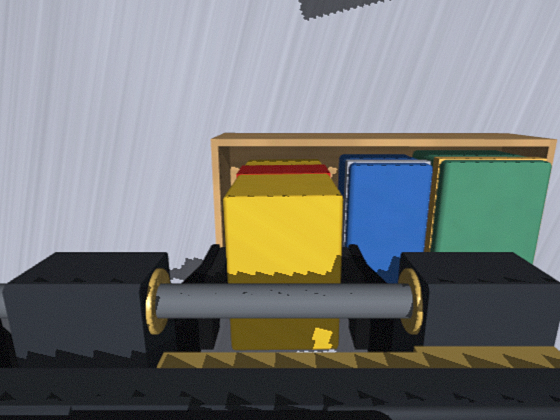

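View pics/s4z.png

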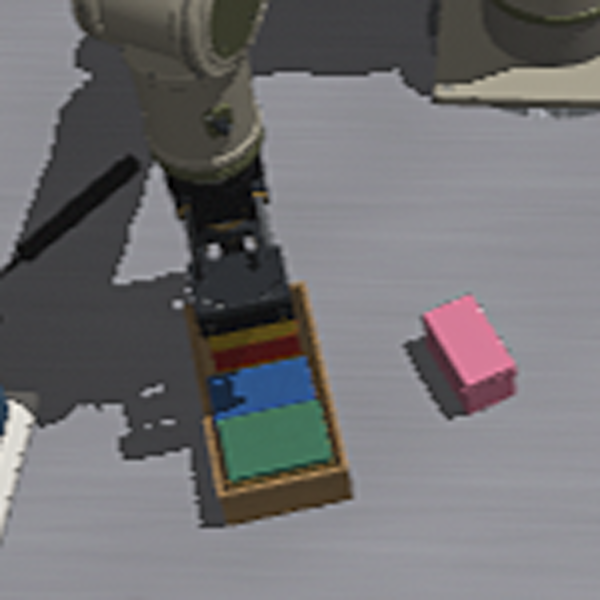

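The box is inside the carton's free end, clear of the blue tin, and its weight still hangs from the gripper. I'll lower the last 3 mm, then release.

Emit:
arm_command(
  deltas=[0, 0.002, 0, 0, 0, 0, 0, 0.003, 0, 0, 0, 0, 0, 0.003, 0, 0, 0, 0],
)

```text
time: 10.28
ee_pos: [0.4224, -0.2518, 0.0707]
eef_rot: [0.7, 0.1, -0.1, -0.7]
ft_force: [-2.0, 0.5, 3.0]
width: 0.0497
```

Emit:
arm_command(
  deltas=[0, 0, 0, 0, 0, 0, 0, 0, 0, 0, 0, 0, 0, 0, 0, 0, 0, 0, 0, 0, 0, 0, 0, 0],
  hand=0.8,
)

```text
time: 10.78
ee_pos: [0.4223, -0.2518, 0.0704]
eef_rot: [0.7, 0.1, -0.1, -0.7]
ft_force: [0.2, -0.4, 0.3]
width: 0.0692
```

Emit:
arm_command(
  deltas=[0, -0.015, 0, 0, 0, 0, 0, -0.04, 0, 0, 0, 0, 0, -0.07, 0, 0, 0, 0, 0, -0.1, 0, 0, 0, 0, 0, -0.14, 0, 0, 0, 0, 0, -0.18, 0, 0, 0, 0, 0, -0.22, 0, 0, 0, 0, 0, -0.22, 0, 0, 0, 0],
)

```text
time: 11.78
ee_pos: [0.4236, -0.2521, 0.2946]
eef_rot: [0.701, 0.102, -0.098, -0.699]
ft_force: [-0.1, -0.2, -0.4]
width: 0.0695
```

Run:
```python
from h import *
s=st();p=r.camera('wrist');save(p,'w5.png')
p=r.camera('scene')
im=cv2.cvtColor(p['image'],cv2.COLOR_RGB2BGR)
cv2.imwrite('pics/s5z.png',cv2.resize(im[110:260,150:300],None,fx=4,fy=4,interpolation=cv2.INTER_CUBIC))
```

```text
t 11.78 p [ 0.4236 -0.2521  0.2946] yaw 16.26 down [ 0.005 -0.003 -1.   ] w 0.0695 F [-0.1 -0.2 -0.4] q [ 0.88  0.02 -0.44  1.61  0.01  1.5   0.72]
```

View pics/w5.png

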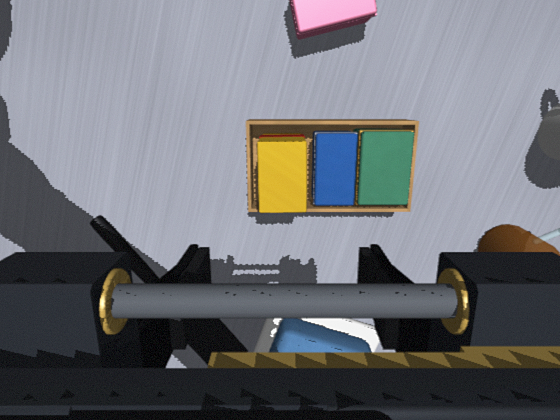

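View pics/s5z.png

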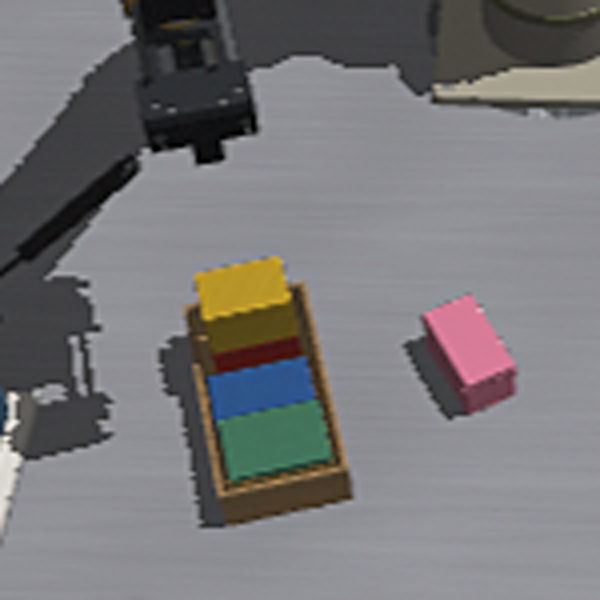

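The tea box now stands upright in the free end (cols 257–308 in the wrist view), next to the blue and green tins. Next is hovering above the handle.

Run:
```python
from h import *
plan([(0.46,0.0,0.35,-37),(0.4015,0.2366,0.38,-89.5)],[8,8])
```

```text
call 0 [0.013, -0.007, 0.029, 0, 6.7, 0, 0.027, -0.015, 0.058, 0, 13.3, 0, 0.04, -0.022, 0.087, 0, 20.0, 0, 0.053, -0.03, 0.116, 0, 26.6, 0, 0.067, -0.037, 0.144, 0, 33.3, 0, 0.08, -0.044, 0.173, 0, 39.9, 0, 0.093, -0.052, 0.202, 0, 46.6, 0, 0.107, -0.059, 0.231, 0, 53.3, 0]
call 1 [-0.024, -0.004, 0.019, 0, 6.6, 0, -0.047, -0.008, 0.038, 0, 13.1, 0, -0.071, -0.011, 0.058, 0, 19.7, 0, -0.095, -0.015, 0.077, 0, 26.2, 0, -0.118, -0.019, 0.096, 0, 32.8, 0, -0.142, -0.023, 0.115, 0, 39.4, 0, -0.165, -0.026, 0.135, 0, 45.9, 0, -0.189, -0.03, 0.154, 0, 52.5, 0]
```

Emit:
arm_command(
  deltas=[0.013, -0.007, 0.029, 0, 6.7, 0, 0.027, -0.015, 0.058, 0, 13.3, 0, 0.04, -0.022, 0.087, 0, 20.0, 0, 0.053, -0.03, 0.116, 0, 26.6, 0, 0.067, -0.037, 0.144, 0, 33.3, 0, 0.08, -0.044, 0.173, 0, 39.9, 0, 0.093, -0.052, 0.202, 0, 46.6, 0, 0.107, -0.059, 0.231, 0, 53.3, 0],
  hand=0.4,
)

```text
time: 12.88
ee_pos: [0.4599, 0.001, 0.3488]
eef_rot: [0.67, -0.227, 0.225, -0.67]
ft_force: [0.2, 0.6, -0.4]
width: 0.0347
```

Run:
```python
from h import *
st();plan([(0.4015,0.2366,0.38,-89.5)],[8])
```

```text
t 12.88 p [0.4599 0.001  0.3488] yaw -37.28 down [-0.002 -0.    -1.   ] w 0.0347 F [ 0.2  0.6 -0.4] q [ 0.67 -0.05 -0.73  1.56 -0.03  1.62 -0.71]
call 0 [-0.024, -0.004, 0.019, 0, 6.5, 0, -0.047, -0.008, 0.038, 0, 13.1, 0, -0.071, -0.012, 0.057, 0, 19.6, 0, -0.095, -0.016, 0.076, 0, 26.1, 0, -0.118, -0.02, 0.095, 0, 32.6, 0, -0.142, -0.023, 0.114, 0, 39.2, 0, -0.166, -0.027, 0.133, 0, 45.7, 0, -0.189, -0.031, 0.152, 0, 52.2, 0]
```

Emit:
arm_command(
  deltas=[-0.024, -0.004, 0.019, 0, 6.5, 0, -0.047, -0.008, 0.038, 0, 13.1, 0, -0.071, -0.012, 0.057, 0, 19.6, 0, -0.095, -0.016, 0.076, 0, 26.1, 0, -0.118, -0.02, 0.095, 0, 32.6, 0, -0.142, -0.023, 0.114, 0, 39.2, 0, -0.166, -0.027, 0.133, 0, 45.7, 0, -0.189, -0.031, 0.152, 0, 52.2, 0],
)

```text
time: 13.88
ee_pos: [0.4003, 0.2358, 0.3797]
eef_rot: [0.503, -0.498, 0.498, -0.502]
ft_force: [0.9, 0.8, 0.7]
width: 0.035
```

Emit:
arm_command(
  deltas=[0, 0, 0, 0, 0, 0],
)

```text
time: 14.0
ee_pos: [0.3999, 0.2371, 0.3799]
eef_rot: [0.504, -0.496, 0.496, -0.504]
ft_force: [-0.2, -0.3, -0.1]
width: 0.0346
```

Run:
```python
from h import *
s=st();p=r.camera('wrist')
im=cv2.cvtColor(p['image'],cv2.COLOR_RGB2BGR)
for z in(.215,.07):
    u=proj(p,(.4015,.2366,z),s);print(z,u);cv2.circle(im,tuple(u.round().astype(int)),5,(255,0,255),1)
for X in((.666,.304,.22),(.6662,.284,.22),(.379,.2815,.22),(.379,.3015,.22)):
    u=proj(p,X,s);print(u);cv2.circle(im,tuple(u.round().astype(int)),3,(0,255,0),1)
cv2.imwrite('pics/w6.png',im)
print([(np.round(d['centre']).tolist(),round(d['conf'],2)) for d in r.boxes_of(p,'door_handle')])
```

```text
t 14.0 p [0.3999 0.2371 0.3799] yaw -89.06 down [-0.001  0.    -1.   ] w 0.0346 F [-0.2 -0.3 -0.1] q [ 0.49 -0.02 -1.08  1.47 -0.02  1.68 -2.15]
0.215 [285.24962934 181.76925238]
0.07 [284.85830867 160.23228186]
[ 203.37550523 -157.60310104]
[ 229.49690771 -157.39252302]
[238.73853356 204.74905332]
[218.1779842  204.41896209]
[([106.0, 234.0], 0.93)]
```

View pics/w6.png

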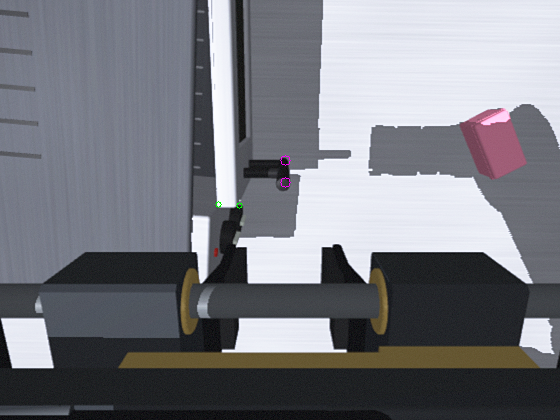

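The predicted handle and door-edge points fall on the bar top (285, 182) and the door's top corners. I'll descend around the bar.

Emit:
arm_command(
  deltas=[0, 0.03, 0.002, 0, 0, 0, 0, 0.06, 0.002, 0, 0, 0, 0, 0.09, 0.002, 0, 0, 0, 0, 0.12, 0.002, 0, 0, 0, 0, 0.14, 0.002, 0, 0, 0, 0, 0.16, 0.002, 0, 0, 0, 0, 0.18, 0.002, 0, 0, 0, 0, 0.197, 0.002, 0, 0, 0],
)

```text
time: 15.1
ee_pos: [0.4034, 0.2337, 0.1822]
eef_rot: [0.503, -0.497, 0.497, -0.503]
ft_force: [0.1, -0.0, 0.5]
width: 0.0348
```

Emit:
arm_command(
  deltas=[0, 0, 0, 0, 0, 0],
)

```text
time: 15.22
ee_pos: [0.4027, 0.2341, 0.1823]
eef_rot: [0.504, -0.497, 0.496, -0.502]
ft_force: [-0.3, -0.7, 0.5]
width: 0.035
```

Run:
```python
from h import *
s=st();p=r.camera('wrist');save(p,'w7.png')
```

```text
t 15.22 p [0.4027 0.2341 0.1823] yaw -89.27 down [-0.002 -0.001 -1.   ] w 0.035 F [-0.3 -0.7  0.5] q [ 0.46  0.07 -1.1   1.83  0.06  1.28 -2.22]
```

View pics/w7.png

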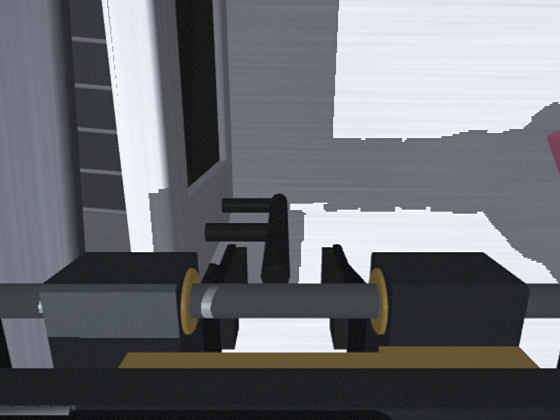

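Run:
```python
from h import *
s=st();p=r.camera('wrist')
for z in(.215,.2,.182,.07):print(z,proj(p,(s['ee_pos'][0],s['ee_pos'][1],z),s).round(1), proj(p,(.4015,.2366,z),s).round(1))
for z,rc in((.215,(277,276)),(.07,(199,280))): print(ray(p,rc,z,s).round(4))
```

```text
t 15.28 p [0.4031 0.2347 0.1833] yaw -89.26 down [-0.001 -0.    -1.   ] w 0.0346 F [1.1 1.  0. ] q [ 0.46  0.07 -1.1   1.83  0.06  1.28 -2.22]
0.215 [285.7 270.2] [281.5 273.3]
0.2 [285.5 257.3] [281.7 260.3]
0.182 [285.4 244.4] [281.8 247.1]
0.07 [284.8 196.1] [282.5 197.9]
[0.3996 0.2391 0.215 ]
[0.4005 0.2387 0.07  ]
```

Emit:
arm_command(
  deltas=[-0.003, 0, -0.003, 0, 0, 0, -0.003, 0, -0.003, 0, 0, 0, -0.003, 0, -0.003, 0, 0, 0],
)

```text
time: 15.7
ee_pos: [0.4003, 0.2382, 0.1837]
eef_rot: [-0.503, 0.497, -0.497, 0.503]
ft_force: [0.4, -0.3, -0.0]
width: 0.0348
```

Emit:
arm_command(
  deltas=[0, 0, 0, 0, 0, 0, 0, 0, 0, 0, 0, 0, 0, 0, 0, 0, 0, 0, 0, 0, 0, 0, 0, 0],
  hand=0,
  grip_force=6,
)

```text
time: 16.2
ee_pos: [0.4002, 0.2381, 0.1834]
eef_rot: [-0.503, 0.497, -0.497, 0.503]
ft_force: [0.7, -0.3, -0.0]
width: 0.0128
```

Run:
```python
from h import *
s=st()
h=np.array([.666,.304]);d=np.array(s['ee_pos'][:2])-h
print('radius',np.hypot(*d),'ang',np.degrees(np.arctan2(d[1],d[0]))%360)
```

```text
t 16.2 p [0.4002 0.2381 0.1834] yaw -89.26 down [ 0. -0. -1.] w 0.0128 F [ 0.7 -0.3 -0. ] q [ 0.46  0.06 -1.11  1.83  0.06  1.28 -2.22]
radius 0.2738311125452226 ang 193.92456181609666
```

```bash
cat >> h.py <<'E'
def arc(step,n,hinge=(.666,.304),rad=.273):
    s=r.read_state();M=R.from_quat(s['eef_rot']).as_matrix();p0=np.array(s['ee_pos'][:2]);y0=np.arctan2(M[1,0],M[0,0])
    h=np.array(hinge);d=p0-h;a0=np.arctan2(d[1],d[0]);R0=np.hypot(*d)
    X=np.array([np.cos(y0),np.sin(y0)]);Z=np.array([-np.sin(y0),np.cos(y0)]);out=[]
    for i in range(1,n+1):
        a=a0+np.radians(step*i);q=h+(R0+(rad-R0)*min(1,i/3))*np.array([np.cos(a),np.sin(a)])-p0
        out+=[round(float(q@X),3),0,round(float(q@Z),3),0,-step*i,0]
    print(out)
    print('radius',R0,'theta',np.degrees(a0)%360-190)
E
python3 - <<'E'
from h import *
arc(4,8)
E
```

```text
[0.018, 0, 0.005, 0, -4, 0, 0.036, 0, 0.012, 0, -8, 0, 0.054, 0, 0.02, 0, -12, 0, 0.071, 0, 0.028, 0, -16, 0, 0.087, 0, 0.038, 0, -20, 0, 0.103, 0, 0.049, 0, -24, 0, 0.117, 0, 0.061, 0, -28, 0, 0.131, 0, 0.074, 0, -32, 0]
radius 0.2738311125452226 theta 3.9245618160966558
```

Emit:
arm_command(
  deltas=[0.018, 0, 0.005, 0, -4, 0, 0.036, 0, 0.012, 0, -8, 0, 0.054, 0, 0.02, 0, -12, 0, 0.071, 0, 0.028, 0, -16, 0, 0.087, 0, 0.038, 0, -20, 0],
)

```text
time: 16.82
ee_pos: [0.4398, 0.1516, 0.1835]
eef_rot: [-0.582, 0.401, -0.401, 0.583]
ft_force: [3.2, 4.1, -2.2]
width: 0.0127
```

Run:
```python
from h import *
st();arc(4,8)
p=r.camera('scene');save(p,'s8.png')
```

```text
t 16.82 p [0.4398 0.1516 0.1835] yaw -69.11 down [ 0.001  0.001 -1.   ] w 0.0127 F [ 3.2  4.1 -2.2] q [ 0.59  0.05 -1.03  1.84  0.04  1.28 -1.65]
[0.018, 0, 0.005, 0, -4, 0, 0.036, 0, 0.011, 0, -8, 0, 0.054, 0, 0.018, 0, -12, 0, 0.071, 0, 0.027, 0, -16, 0, 0.087, 0, 0.037, 0, -20, 0, 0.103, 0, 0.048, 0, -24, 0, 0.118, 0, 0.06, 0, -28, 0, 0.132, 0, 0.073, 0, -32, 0]
radius 0.27277095595099804 theta 23.96797628396726
```

View pics/s8.png

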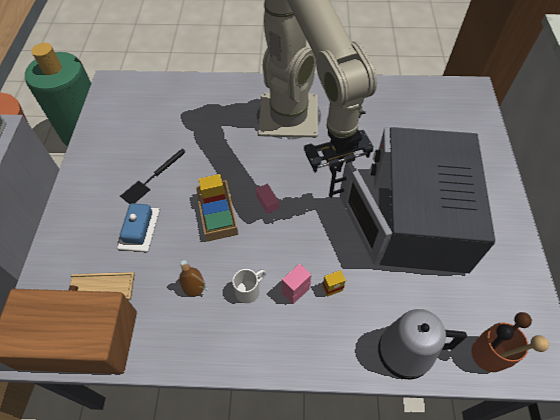

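Emit:
arm_command(
  deltas=[0.018, 0, 0.005, 0, -4, 0, 0.036, 0, 0.011, 0, -8, 0, 0.054, 0, 0.018, 0, -12, 0, 0.071, 0, 0.027, 0, -16, 0, 0.087, 0, 0.037, 0, -20, 0, 0.103, 0, 0.048, 0, -24, 0, 0.118, 0, 0.06, 0, -28, 0, 0.132, 0, 0.073, 0, -32, 0],
)

```text
time: 17.88
ee_pos: [0.5552, 0.0563, 0.1836]
eef_rot: [-0.669, 0.225, -0.225, 0.672]
ft_force: [3.1, 8.8, -0.7]
width: 0.013
```

Run:
```python
from h import *
st();arc(4,8)
p=r.camera('top');save(p,'t9.png')
hsv=cv2.cvtColor(p['image'],cv2.COLOR_RGB2HSV)
for rg in ((150,60,80),(179,255,255)),:
    m=cv2.inRange(hsv,*rg);k,l,stt,c=cv2.connectedComponentsWithStats(m)
    for i in range(1,k):
        if stt[i,4]>60: print(c[i],stt[i])
im=cv2.cvtColor(p['image'],cv2.COLOR_RGB2BGR)
cv2.imwrite('pics/t9z.png',cv2.resize(im[120:280,150:320],None,fx=4,fy=3.7,interpolation=cv2.INTER_CUBIC))
```

```text
t 17.88 p [0.5552 0.0563 0.1836] yaw -37.03 down [ 0.001  0.003 -1.   ] w 0.013 F [ 3.1  8.8 -0.7] q [ 0.63  0.33 -0.97  1.62  0.28  1.34 -1.03]
[0.018, 0, 0.004, 0, -4, 0, 0.037, 0, 0.01, 0, -8, 0, 0.054, 0, 0.017, 0, -12, 0, 0.071, 0, 0.026, 0, -16, 0, 0.088, 0, 0.035, 0, -20, 0, 0.103, 0, 0.046, 0, -24, 0, 0.118, 0, 0.058, 0, -28, 0, 0.132, 0, 0.071, 0, -32, 0]
radius 0.27135743750250246 theta 55.894716538539
[253.02875399 157.71565495] [240 146  26  24 313]
[287.94805195 257.46753247] [280 245  17  25 154]
```

View pics/t9z.png

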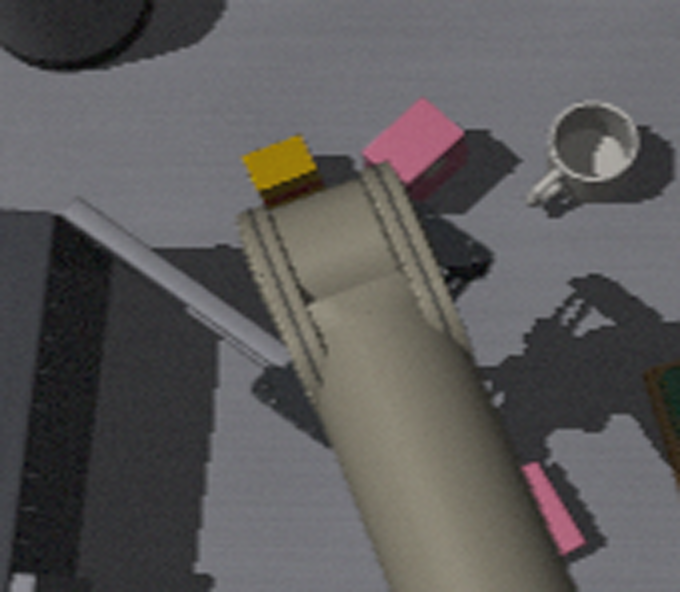

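Emit:
arm_command(
  deltas=[0.018, 0, 0.006, 0, -4, 0, 0.037, 0, 0.012, 0, -8, 0, 0.054, 0, 0.019, 0, -12, 0, 0.071, 0, 0.028, 0, -16, 0, 0.088, 0, 0.037, 0, -20, 0, 0.103, 0, 0.048, 0, -24, 0, 0.118, 0, 0.06, 0, -28, 0, 0.118, 0, 0.06, 0, -28, 0],
)

```text
time: 18.92
ee_pos: [0.6852, 0.0332, 0.1832]
eef_rot: [-0.703, 0.056, -0.056, 0.706]
ft_force: [-0.3, 6.0, 0.8]
width: 0.0134
```

Run:
```python
from h import *
st();arc(4,1)
p=r.camera('scene');save(p,'s10.png')
```

```text
t 18.93 p [0.6852 0.0332 0.1832] yaw -9.09 down [-0.     0.004 -1.   ] w 0.0134 F [-0.3  6.   0.8] q [ 0.48  0.64 -0.95  1.25  0.51  1.49 -0.57]
[0.018, 0, 0.004, 0, -4, 0]
radius 0.27149445339139 theta 84.06326759341266
```

View pics/s10.png

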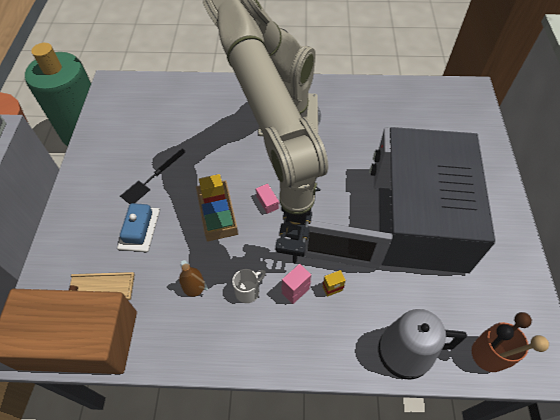

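The door stands at about 84°, almost square to the oven front. Nothing else has moved. Next I'll release and lift straight up.

Emit:
arm_command(
  deltas=[0, 0, 0.002, 0, 0, 0, 0, 0, 0.002, 0, 0, 0, 0, 0, 0.002, 0, 0, 0, 0, 0, 0.002, 0, 0, 0],
  hand=0.4,
)

```text
time: 19.48
ee_pos: [0.6849, 0.0319, 0.1835]
eef_rot: [0.705, -0.057, 0.057, -0.705]
ft_force: [0.3, -0.1, -0.8]
width: 0.0339
```

Emit:
arm_command(
  deltas=[0, -0.01, 0, 0, 0, 0, 0, -0.02, 0, 0, 0, 0, 0, -0.035, 0, 0, 0, 0, 0, -0.05, 0, 0, 0, 0, 0, -0.075, 0, 0, 0, 0, 0, -0.1, 0, 0, 0, 0, 0, -0.13, 0, 0, 0, 0, 0, -0.16, 0, 0, 0, 0],
)

```text
time: 20.48
ee_pos: [0.6847, 0.0324, 0.3454]
eef_rot: [-0.705, 0.057, -0.057, 0.705]
ft_force: [0.1, -0.3, -0.6]
width: 0.0345
```

Run:
```python
from h import *
st();plan([(0.48,-0.02,0.36,-9)],[8])
```

```text
t 20.48 p [0.6847 0.0324 0.3454] yaw -9.25 down [ 0.001  0.    -1.   ] w 0.0345 F [ 0.1 -0.3 -0.6] q [ 0.38  0.6  -0.95  0.94  0.49  1.79 -0.52]
call 0 [-0.024, -0.002, -0.011, 0, -0.0, 0, -0.048, -0.004, -0.021, 0, -0.1, 0, -0.073, -0.005, -0.032, 0, -0.1, 0, -0.097, -0.007, -0.042, 0, -0.1, 0, -0.121, -0.009, -0.053, 0, -0.2, 0, -0.145, -0.011, -0.063, 0, -0.2, 0, -0.169, -0.013, -0.074, 0, -0.2, 0, -0.194, -0.015, -0.085, 0, -0.3, 0]
```

Emit:
arm_command(
  deltas=[-0.024, -0.002, -0.01, 0, 0, 0, -0.048, -0.004, -0.021, 0, 0, 0, -0.073, -0.005, -0.032, 0, 0, 0, -0.097, -0.007, -0.042, 0, 0, 0, -0.121, -0.009, -0.053, 0, 0, 0, -0.145, -0.011, -0.063, 0, 0, 0, -0.145, -0.011, -0.063, 0, 0, 0, -0.145, -0.011, -0.063, 0, 0, 0],
)

```text
time: 21.48
ee_pos: [0.5319, -0.0065, 0.355]
eef_rot: [0.705, -0.057, 0.057, -0.705]
ft_force: [0.3, -0.4, -1.0]
width: 0.0347
```

Run:
```python
from h import *
st()
p=r.camera('scene');save(p,'s11.png')
q=r.camera('top');save(q,'t11.png')
im=cv2.cvtColor(p['image'],cv2.COLOR_RGB2BGR)
def rect(c,w,h,th,z,col):
    t=np.radians(th);pts=[proj(p,(c[0]+a*w/2*np.cos(t)-b*h/2*np.sin(t),c[1]+a*w/2*np.sin(t)+b*h/2*np.cos(t),z)) for a,b in((1,1),(1,-1),(-1,-1),(-1,1))]
    cv2.polylines(im,[(4*(np.array(pts)-[150,110])).round().astype(int)],True,col,1)
im=cv2.resize(im[110:260,150:300],None,fx=4,fy=4,interpolation=cv2.INTER_CUBIC)
rect((.4223,-.2518),.05,.074,16.2,.114,(255,0,255))
cv2.imwrite('pics/s11z.png',im)
```

```text
t 21.48 p [ 0.5319 -0.0065  0.355 ] yaw -9.27 down [ 0.001 -0.    -1.   ] w 0.0347 F [ 0.3 -0.4 -1. ] q [ 0.84  0.22 -1.08  1.37  0.2   1.66 -0.38]
```

View pics/s11.png

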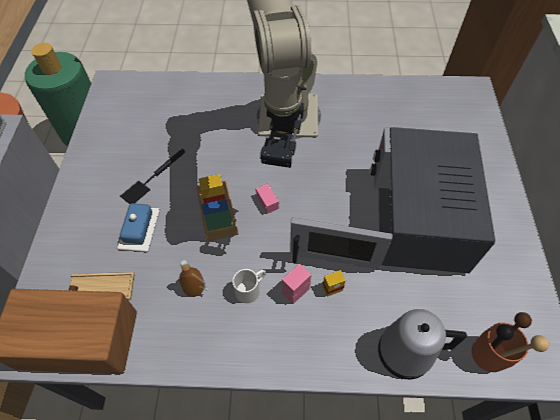

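View pics/s11z.png

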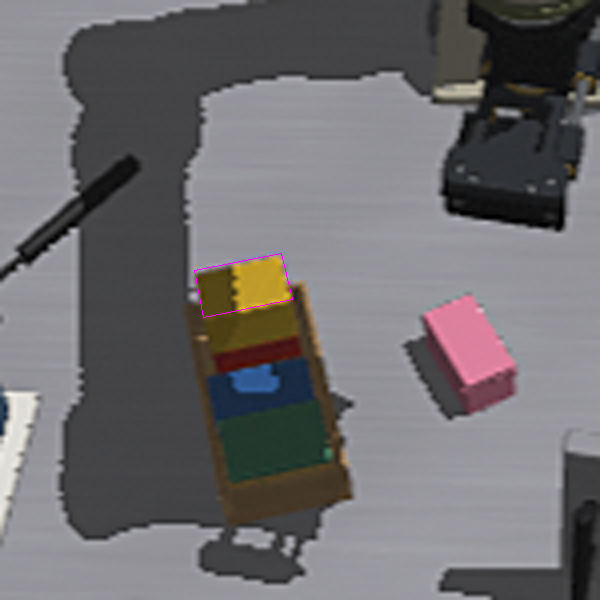

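View pics/t11.png

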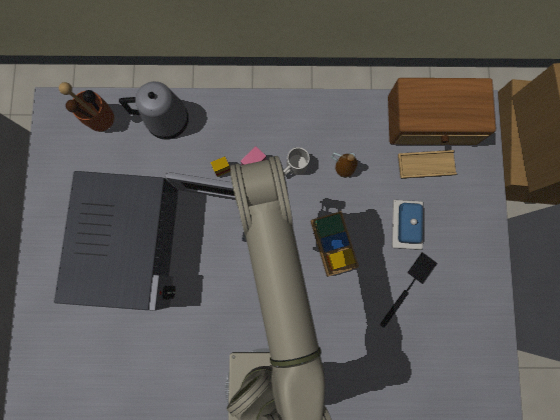

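Run:
```python
from h import *
print(np.abs(r.read_state()['joint_vel']).max());print(r.close_job())
```

```text
0.0044082497577759335
the job is handed in; nothing more can be done
None
```

I stood the larger yellow tea box upright in the free end of the carton beside the two tins. I then swung the oven door to about 84°, let go, and handed the job in at about 21.6 s of the 72 s allowed.

**Tea box and tins:** in the last pictures the box's top face matches the outline predicted for it standing on the carton floor. Both tins still stand where they were.

**Oven door:** the 84° comes from the gripper's position on the handle just before release. I did not measure the angle again after release, but the pictures taken then show the door still wide open.

**Everything else:** the butter dish, cruet, mug and spatula look unmoved in the pictures, though I did not re-measure their positions. The arm was clear of everything at the end, with no significant contact force.

**Corrections on the way:** two of my first measurements disagreed slightly with the wrist camera, and I corrected both before acting. The carton was about 3 mm and 0.6° off, and the handle about 3 mm off. While swinging the door the arm met up to about 9 N, well under the limits, because my estimate of the handle's arc was about 2 mm too wide. No check failed.

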